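Release the large vial from the rocker-gate dispenser

ROBOT

A 6-joint arm with a two-finger parallel gripper is mounted at the origin on the work surface. World frame = base frame: x ahead of the robot, y to its left, z up, the work surface at z = 0. Lengths are in m, angles in rad, forces in N, time in s.
With the tool pointing down it reaches from about 0.3 to 0.875 m from the base axis. Payload 6.4 kg.
Tool frame: the origin (TCP) lies between the finger pads; the fingertips stand 11 mm ahead of it and the grasp point (between the pads) lies 8 mm behind it; z points along the fingers, y is the line along which they close (so a half turn about z gives the same grasp; the last joint's range is limited). The gripper opens to 85 mm and grips with 20 to 120 N. Pads are 22 mm wide; open, the fingers measure 114 mm over their backs; the gripper's body (76 mm by 85 mm) begins 54 mm behind the grasp point. The pads swing forward as they close: fully open they stand 13 mm farther back than shut.
Start: joints at [0.937, 0.181, 1.607, -0, 1.354, -0.206], TCP at [0.239, 0.523, 0.211] pointing down, gripper open.
Joint ranges: [-2.99, 2.99], [-0.89, 2.07], [0.3, 2.58], [-1.14, 4.28], [0, 2.63], [-3.12, 3.12]. Speed limits (rad/s): [2.57, 2.57, 3.01, 3.14, 3.14, 3.14].

INTERFACE

Orientations are given as a rotation vector (axis times angle).
In Python, from rig import get_obs, capture, arm, spot_in, silhouettes gives the robot as it stands.
- The arm moves only by the tool drive_tool, never from a script. Its argument "commands" is a list of rows, each a list of 3 entries, a list of its own where there are three numbers: the finger opening in mm, from 0 to 85.4, then the shift along the world's x, y, z in mm, then the turn about the world's z in degrees. In form: [[jaw, [dx, dy, dz], twist], ...]. A call has 1 to 8 rows; each row shifts and turns the commanded pose from where the row before left it; what a row does not reach is not made up. A row lasts 1/8 s, in which the tool goes at most 62.5 mm and 10.7 degrees, less where a joint would pass 70% of its speed; a pose out of reach is approached as far as the arm can. A call is refused whole if a number of a shift passes 62.5 or a number of a turn 10.7, either way. A call with a gripper value outside its range is refused whole. The fingers move at their own pace and stop on an object; "grip_force" is the grip in N (left out, the last holds). Time passes only in rows, so rows that do not move let the fingers close. It gives the time, the measured TCP pose, the force, the opening and the grip force at its end, in the units of the state.
- get_obs(): the state, without advancing time (a new reading comes with each control period).
- capture(name): name is "scene" or "top"; returns a dict with "image" (420x560x3 uint8, red, green, blue), "fx", "fy", "cx", "cy" (pixels), "dist" ([k1, k2, p1, p2, k3] as OpenCV has them; the pictures are not rectified), "rvec" (rotation vector, rad) and "tvec" (3), from world to camera coordinates, as OpenCV has them. Camera axes: x right, y down, z forward; pixel columns grow to the right and rows downward; lengths in m; the calibration is good to about 2 mm. A picture is of the moment at which its call begins. There is no depth.
- arm.finish_job(): hands the job in; it is judged then, once.
Trained networks look in a picture, given as the dict that the camera call returned (one of the last four; its "shot" number tells which), for a name from the list of things; names that differ only in an ending like _2 or _b are one class to them, and where a whole thing is asked for, a point or a joint stands for the part that bears it (a point fixed in the world has none). Each returns a list of dicts, best first, with "confidence" (0 to 1); they miss things now and then, are a little off and sometimes report something else, mostly with a low value. They report only what shows in the picture. A call takes as long as a camera call. They do not tell look-alikes from the thing itself.
- spot_in(name, picture): "point" ([column, row] in pixels, amid what is visible of it).
- silhouettes(name, picture): "mask" (420x560 bool, what is visible of it) and "point" ([column, row] in pixels, amid what is visible of it).
The state is a dict: "time_s": time; "qpos": joint angles; "qd": joint speeds; "tau": joint torques, N m; "tcp_pos": TCP position; "eef_rot": TCP orientation; "force": force on the tool from outside, world axes, zero at the start; "wrist_torque": the same for the moment, N m; "opening": finger opening in m; "grip_force": force on a finger pad.
Only numpy, scipy, OpenCV 4.12 (cv2) and the standard library are available. Lean on these libraries where they do the work, as an engineer would, in place of code of your own. Each camera call takes 0.05 s, during which the arm holds its last target. There are 200 camera calls.

TASK

The bench dispenser has two sloping lanes, one holding a large vial and the other a small vial, each behind a gate on a rocking lever. With the fingertips press down the paddle of the lane that holds the large vial and keep it down until that vial has rolled out into the catch tray, then let the paddle come back up so the gate shuts. Do not touch or pick up the vials, leave the other lane shut, and do not disturb the things standing around.

Things in the scene. Friction and masses are not known exactly. Their poses are not given: they have to be found in the camera images.
- dispenser: Two-lane metal vial dispenser with catch tray, fixed, 365 x 195 x 136 mm tall. Origin on the bench under the lever pivots, midway between the lanes; x points downhill to the tray, y to the left lane, z up. Lanes: centres y = +45 (left), -45 mm (right), 66 mm wide, open on top, floor from x = -70 (z 75) down to x = 110 mm (z 30). One vial in each, at about x = 55 to 65 mm; which is where varies.
- tray_center (a point): Centre of the floor of the catch tray that both lanes run into, 7 mm above the bench, at x = 172, y = 0 mm in the dispenser's frame. The tray is 120 mm long (x) by 185 mm wide inside, rim 45 mm above the bench.
- large_vial_center (a point): Centre of the large vial: amber glass with a black cap, 28 mm across, 58 mm long, lying across its lane, free to roll. To be released.
- small_vial_center (a point): Centre of the small vial: same materials, 18 mm across, 36 mm long, lying across the other lane. To stay behind its gate.
- left_paddle (a point): Centre of the top face of the black press paddle (46 x 46 mm, flat) on the robot-side end of the left rocking lever; at rest at x = -107, y = +45, z = 130 mm in the dispenser's frame, with free space under it. It turns with the lever. Neighbouring paddles stand 44 mm apart.
- left_rocker (a joint): Angle of the left rocking lever about its level pivot (at z = 125 mm over x = 0 of the dispenser), rad. 0: paddle up, gate shut; 0.42: paddle fully down on its stop (44 mm lower), gate fully up. The large vial passes from about 0.25. A spring returns it to 0 when let go; the paddle takes about 3 N at first, 6 N at the bottom.
- left_gate (a point): Middle of the lower edge of the left gate, a steel plate 58 mm wide hanging from the tray-side end of the left lever; shut, it is 6 mm above the lane floor at x = 75 mm in the dispenser's frame.
- right_paddle (a point): Centre of the top face of the black press paddle (46 x 46 mm, flat) on the robot-side end of the right rocking lever; at rest at x = -107, y = -45, z = 130 mm in the dispenser's frame, with free space under it. It turns with the lever. Neighbouring paddles stand 44 mm apart.
- right_rocker (a joint): Angle of the right rocking lever about its level pivot (at z = 125 mm over x = 0 of the dispenser), rad. 0: paddle up, gate shut; 0.42: paddle fully down on its stop (44 mm lower), gate fully up. The large vial passes from about 0.25. A spring returns it to 0 when let go; the paddle takes about 3 N at first, 6 N at the bottom.
- right_gate (a point): Middle of the lower edge of the right gate, a steel plate 58 mm wide hanging from the tray-side end of the right lever; shut, it is 6 mm above the lane floor at x = 75 mm in the dispenser's frame.
- dish_stack: Bystander, loose: stack of three round culture dishes, 88 mm across, 47 mm tall. Origin at the middle of its underside.
- jar: Bystander, loose: squat capped jar, 46 mm across, 60 mm tall. Origin at the middle of its underside.
- beaker: Bystander, loose: small open cup, 56 mm across, 65 mm tall. Origin at the middle of its underside.
- reagent_bottle: Bystander, loose: capped bottle, 54 mm across, 120 mm tall. Origin at the middle of its underside.
- vial_box: Bystander, loose: cardboard box full of black-capped vials, 130 x 100 x 57 mm. Origin at the middle of its underside.
- wash_bottle: Bystander, loose: white bottle, 64 mm across, 150 mm tall. Origin at the middle of its underside.
- counter_pen: Bystander, loose: pen lying flat, 130 mm long, 12 mm thick. Origin at the middle of its underside.
Mind the look-alikes: they are no part of the job. What is shaped like the part that bears large_vial_center but green is not meant.

How it is judged:
By the outcome, as a careful person would: the job done as asked, in the order asked, and still so for the second after the job is handed in, with the robot touching nothing.
It also fails if it takes over 32 s, if anything falls off the work surface, if the arm or the gripper's body presses on something with over 40 N, if the wrist force passes 120 N, or if a joint passes its speed limit or range.

## Working session

There is one attempt and no reset: what is moved stays moved. The work goes in short steps, Python scripts to look and compute and a tool call to move; the robot and the scene stay as the last step left them, time stands still between calls to the robot, and variables do not carry over. Pictures are saved under pics/ and viewed, at most 10 in all, crops included, and the job is handed in when it is done.

Besides the shell and the picture viewer there is one more tool, called as name(argument=value, ...), one argument or row to a line, values as JSON. drive_tool: Moves the arm, as the interface text tells. Its arguments: {"type":"object","properties":{"commands":{"type":"array","items":{"type":"array"}},"grip_force":{"type":"number"}},"required":["commands"]}

```bash
mkdir -p pics
cat > h.py <<'E'
import cv2,numpy as np
from rig import get_obs,capture,arm,spot_in,silhouettes
def ray(p,c):
    K=np.array([[c['fx'],0,c['cx']],[0,c['fy'],c['cy']],[0,0,1.]])
    u=cv2.undistortPoints(np.array([[p]],float),K,np.array(c['dist']))[0,0]
    R=cv2.Rodrigues(np.array(c['rvec']))[0];return -R.T@np.array(c['tvec']),R.T@np.array([*u,1])
def atz(p,c,z):
    o,d=ray(p,c);return o+d*(z-o[2])/d[2]
def proj(P,c):
    K=np.array([[c['fx'],0,c['cx']],[0,c['fy'],c['cy']],[0,0,1.]])
    return cv2.projectPoints(np.array(P,float).reshape(-1,1,3),np.array(c['rvec']),np.array(c['tvec']),K,np.array(c['dist']))[0][:,0]
E
python3 - <<'E'
from h import *
np.set_printoptions(precision=3,suppress=True)
H=dict(left_paddle=.13,right_paddle=.13,large_vial_center=.06,small_vial_center=.055,tray_center=.007,dispenser=.05)
for n in('top','scene'):
    c=capture(n);cv2.imwrite(f'pics/{n}0.png',c['image'][:,:,::-1])
    for k,z in H.items():
        for s in spot_in(k,c)[:4]: print(n,k,np.round(s['point']),round(s['confidence'],2),atz(s['point'],c,z))
E
```

```text
top left_paddle [217. 261.] 0.62 [0.455 0.151 0.13 ]
top left_paddle [250. 251.] 0.39 [0.48  0.062 0.13 ]
top right_paddle [247. 251.] 0.84 [0.481 0.07  0.13 ]
top right_paddle [446. 277.] 0.48 [ 0.398 -0.473  0.13 ]
top large_vial_center [335. 198.] 0.74 [ 0.636 -0.184  0.06 ]
top large_vial_center [247. 201.] 0.7 [0.631 0.073 0.06 ]
top large_vial_center [261. 290.] 0.57 [0.376 0.036 0.06 ]
top large_vial_center [177. 237.] 0.56 [0.53  0.277 0.06 ]
top small_vial_center [290. 194.] 0.52 [ 0.65  -0.051  0.055]
top small_vial_center [215. 204.] 0.42 [0.626 0.168 0.055]
top tray_center [228. 203.] 0.96 [0.637 0.136 0.007]
top dispenser [233. 208.] 0.74 [0.614 0.115 0.05 ]
top dispenser [215. 254.] 0.28 [0.478 0.167 0.05 ]
scene left_paddle [291. 161.] 0.74 [0.505 0.149 0.13 ]
scene left_paddle [343. 170.] 0.25 [0.67  0.216 0.13 ]
scene right_paddle [287. 180.] 0.78 [0.552 0.063 0.13 ]
scene right_paddle [292. 235.] 0.61 [ 0.696 -0.117  0.13 ]
scene large_vial_center [259. 264.] 0.74 [ 0.652 -0.212  0.06 ]
scene large_vial_center [336. 274.] 0.59 [ 0.844 -0.11   0.06 ]
scene large_vial_center [317. 160.] 0.57 [0.53  0.285 0.06 ]
scene large_vial_center [309. 202.] 0.43 [0.626 0.087 0.06 ]
scene small_vial_center [291. 165.] 0.38 [0.468 0.208 0.055]
scene tray_center [314. 201.] 0.94 [0.61  0.147 0.007]
scene dispenser [313. 200.] 0.88 [0.625 0.111 0.05 ]
```

View pics/top0.png

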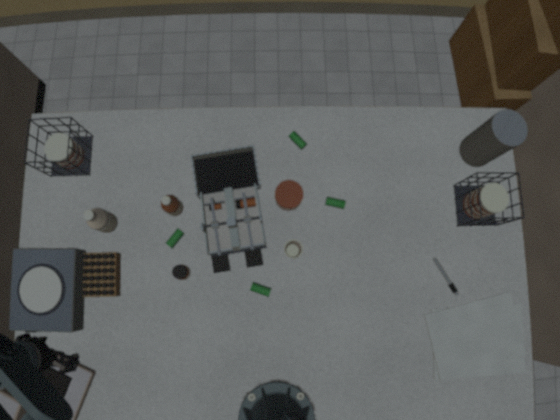

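View pics/scene0.png

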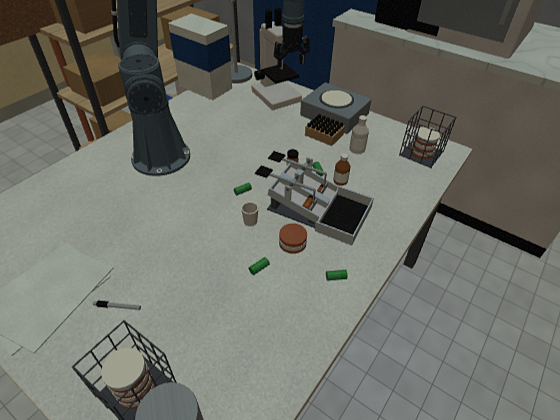

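The top picture shows the dispenser, with the paddles near (221,263) and (254,257) and amber vials in the lanes near (215,204) and (247,201). Four green look-alikes lie on the bench at (298,140), (335,202), (175,238) and (261,290). They are green and outside the lanes, so they are not meant. I'll enlarge the lanes to tell the large vial from the small one.

Run:
```python
import cv2,numpy as np
a=cv2.imread('pics/top0.png')[140:280,180:280];b=cv2.imread('pics/scene0.png')[140:250,245:385]
a=cv2.resize(a,(400,560),interpolation=3);b=cv2.resize(b,None,fx=2.8,fy=2.8,interpolation=3)
o=np.zeros((560,800,3),np.uint8);o[:,:400]=a;o[:b.shape[0],400:400+b.shape[1]]=b[:,:400]
cv2.imwrite('pics/crop.png',cv2.convertScaleAbs(o,alpha=1.7))
```

```text
(no output)
```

View pics/crop.png

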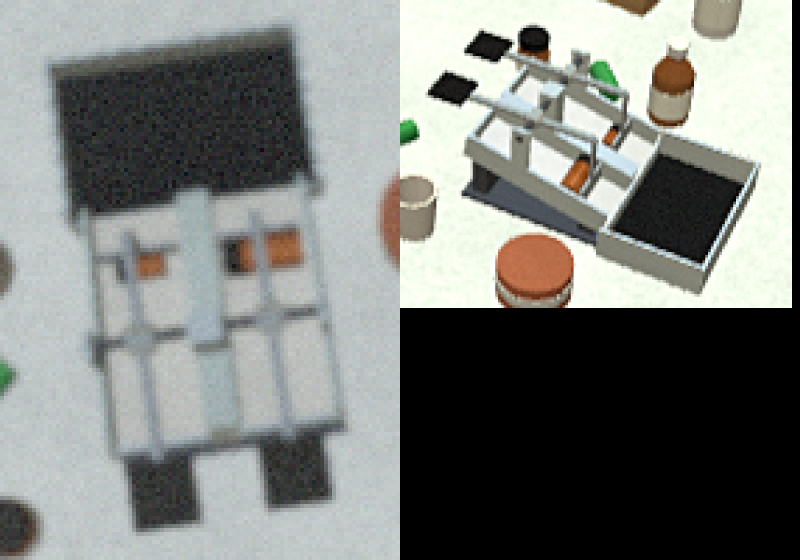

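The large vial is in the right lane: at crop (265,250), top pixel ≈(246,202), it is about 80 px long against 48 px for the one in the left lane at (215,206). It is amber with a black cap, not green. So the right paddle, top pixel ≈(254,257), is the one to press. The jar and the beaker stand on either side of the paddles.

Run:
```python
from h import *
from scipy.optimize import least_squares
np.set_printoptions(precision=3,suppress=True)
cc=[capture('top'),capture('scene')]
M=[[-130,68,130],[-130,22,130],[-130,-22,130],[-130,-68,130],[235,97.5,45],[235,-97.5,45]]
T=np.array([[135,530],[200,520],[270,508],[332,497],[50,65],[292,28]])/4+[180,140]
S=np.array([[490,31],[466,43],[451,71],[429,89],[761,163],[700,290]])
# scene: left paddle corners robot-side, right paddle; tray far corners
S=(S-[400,0])/2.8+[245,140]
P=np.array(M)/1000
def W(v):
    c,s=np.cos(v[2]),np.sin(v[2]);return np.c_[P[:,0]*c-P[:,1]*s+v[0],P[:,0]*s+P[:,1]*c+v[1],P[:,2]]
def res(v,use):return np.concatenate([(proj(W(v),cc[i])-(T,S)[i]).ravel() for i in use])
for use in([0],[1],[0,1]):
    r=least_squares(lambda v:res(v,use),[.6,.1,.2],loss='soft_l1');v=r.x
    print(use,v,np.round(res(v,use).reshape(-1,2),1).tolist())
    c,s=np.cos(v[2]),np.sin(v[2]);print('R paddle',v[0]-.107*c+.045*s,v[1]-.107*s-.045*c)
for k in('jar','beaker','reagent_bottle','dish_stack'):
    for s in spot_in(k,cc[0])[:1]:print(k,s['point'],atz(s['point'],cc[0],.06))
o=get_obs();print(o['tcp_pos'],o['eef_rot'],o['time_s'],o['opening'],cv2.Rodrigues(np.array(o['eef_rot']))[0])
```

```text
[0] [0.561 0.114 0.153] [[-0.2, 0.6], [0.5, 0.2], [-0.8, 0.4], [0.7, 0.3], [-2.3, -1.2], [0.8, -2.5]]
R paddle 0.4623715999827315 0.052861641929220375
[1] [0.568 0.114 0.109] [[-0.8, -0.7], [0.9, 2.1], [-0.5, -0.8], [-0.1, 0.4], [0.8, 2.3], [-0.1, -4.9]]
R paddle 0.4663466743800734 0.05800656671235661
[0, 1] [0.563 0.114 0.139] [[-0.9, -0.4], [-0.2, -0.5], [-1.5, -0.1], [0.0, 0.0], [-1.3, -2.4], [1.9, -2.8], [-3.1, -0.7], [-1.0, 2.3], [-2.2, -0.5], [-1.4, 0.9], [-0.6, 0.3], [0.2, -6.6]]
R paddle 0.4635123831528694 0.054349822286887686
jar [179.8, 271.3] [0.43  0.267 0.06 ]
beaker [294.9, 250.1] [ 0.486 -0.062  0.06 ]
reagent_bottle [168.4, 203.1] [0.629 0.304 0.06 ]
dish_stack [288.9, 194.4] [ 0.649 -0.049  0.06 ]
[0.239 0.523 0.211] [0.667 3.07  0.   ] 1.0 0.08538907963137003 [[-0.91   0.415  0.   ]
 [ 0.415  0.91   0.   ]
 [-0.     0.    -1.   ]]
```

drive_tool(
  commands=[
    [0,[22,-47,0],8],
    [0,[22,-47,0],8],
    [0,[22,-47,0],8],
    [0,[22,-47,0],8],
    [0,[22,-47,0],0],
    [0,[22,-47,0],0],
    [0,[22,-47,0],0],
    [0,[22,-47,0],0],
  ],
)

```text
time_s: 2.0
tcp_pos: [0.4152, 0.1456, 0.2112]
eef_rot: [-0.205, 3.134, 0.0]
force: [1.0, 0.5, 0.9]
opening: -0.0002
grip_force: 0.0
```

drive_tool(
  commands=[
    [0,[24,-46,0],0],
    [0,[24,-46,0],0],
    [0,[0,0,-30],0],
    [0,[0,0,-25],0],
    [0,[0,0,0],0],
  ],
)

```text
time_s: 2.62
tcp_pos: [0.4609, 0.0552, 0.1542]
eef_rot: [0.204, -3.131, -0.001]
force: [0.7, 0.1, -0.5]
opening: -0.0002
grip_force: 0.0
```

Run:
```python
from h import *
print(get_obs()['tcp_pos'])
t=capture('top');s=capture('scene')
a=cv2.resize(t['image'][180:280,190:290],(400,400),interpolation=3);b=cv2.resize(s['image'][135:235,250:350],(400,400),interpolation=3)
cv2.imwrite('pics/above.png',cv2.convertScaleAbs(np.hstack([a,b])[:,:,::-1],alpha=1.6))
tip=np.array(get_obs()['tcp_pos'])-[0,0,.011]
print(proj(tip,t),proj(tip,s),proj(tip-[0,0,.014],t),proj(tip-[0,0,.014],s))
```

```text
[0.46091213 0.05520038 0.15417533]
[[252.68787617 256.97713403]] [[263.56654969 166.96748029]] [[252.90636314 257.30832002]] [[263.62360365 170.2914683 ]]
```

View pics/above.png

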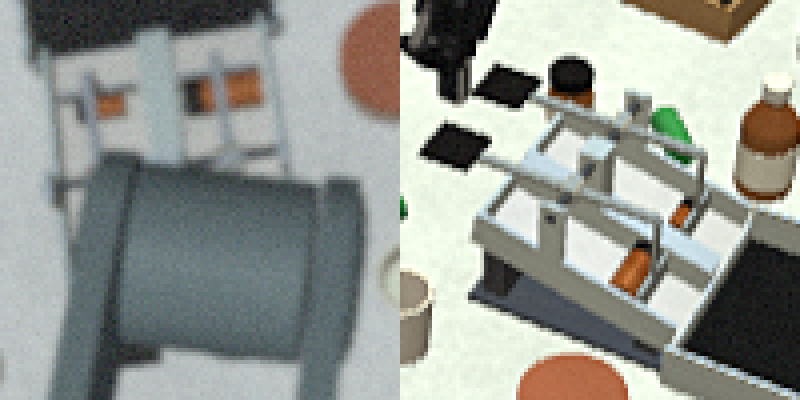

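The fingertips show at scene pixel ≈(264,161), but I expected (264,167). I'll look closer before pressing.

Run:
```python
from h import *
s=capture('scene')
o=get_obs();tcp=np.array(o['tcp_pos']);R=cv2.Rodrigues(np.array(o['eef_rot']))[0]
im=cv2.resize(s['image'][120:190,220:300],(800,700),interpolation=3)[:600,:,::-1]
im=cv2.convertScaleAbs(im,alpha=1.8)
tip=tcp-[0,0,.011]
for P,col in((tip,(0,0,255)),(tcp+[0,0,.062],(0,255,0)),([.4635,.0543,.13],(255,0,0))):
    p=(proj(P,s)[0]+.5-[220,120])*10;cv2.drawMarker(im,tuple(int(x) for x in p),col,0,20,2)
for q in(-1,1):
  for r in (-1,1):
    p=(proj(tip+R@np.array([.011*q,.0145*r,0]),s)[0]+.5-[220,120])*10;cv2.circle(im,tuple(int(x) for x in p),4,(0,255,255),2)
cv2.imwrite('pics/tip.png',im)
```

```text
(no output)
```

View pics/tip.png

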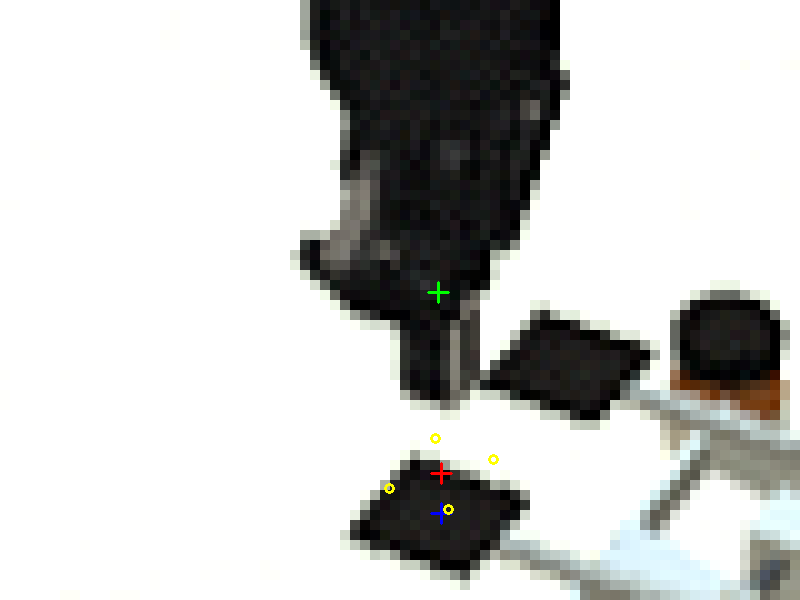

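The tips line up with the right paddle in column but look about 7 px high. I'll lower in small steps and watch the force.

drive_tool(
  commands=[
    [0,[2,-1,-6],0],
    [0,[0,0,-5],0],
    [0,[0,0,-5],0],
    [0,[0,0,0],0],
  ],
)

```text
time_s: 3.28
tcp_pos: [0.4641, 0.0543, 0.1393]
eef_rot: [0.205, -3.134, -0.0]
force: [-0.2, -0.4, 0.4]
opening: -0.0
grip_force: 0.0
```

Run:
```python
from h import *
s=capture('scene')
print(get_obs()['force'])
im=cv2.resize(s['image'][130:200,230:330],(800,560),interpolation=3)[:,:,::-1]
cv2.imwrite('pics/tip2.png',cv2.convertScaleAbs(im,alpha=2.2))
```

```text
[0.5222617  0.39263587 0.74944944]
```

View pics/tip2.png

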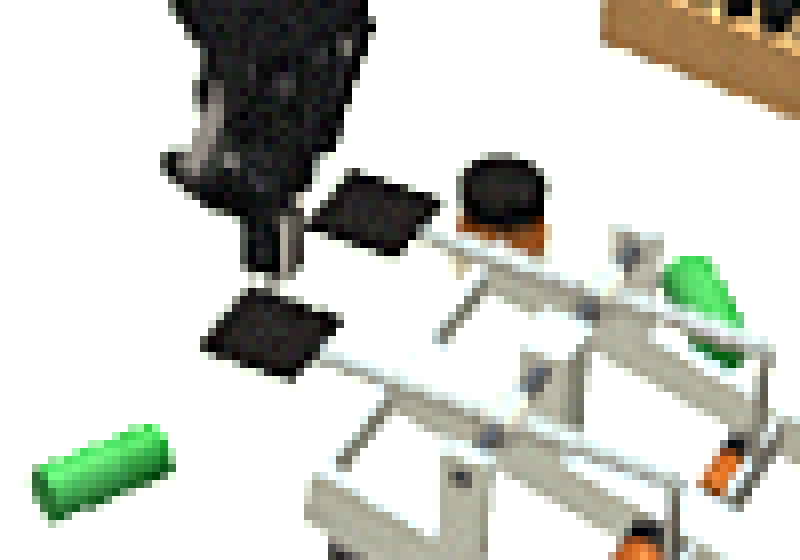

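Run:
```python
from h import *
np.set_printoptions(precision=3,suppress=True)
s=capture('scene');t=capture('top');o=get_obs()
print(ray([264,165],s)[0],ray([252,256],t)[0],o['qpos'],o['tcp_pos'])
print('tip @z',[atz([264,164.3],s,z) for z in(.12,.128,.14,.15,.16)])
print('paddle centre scene @.13',atz([263.5,171.2],s,.13), 'top base', proj([0,0,0.1],t))
```

```text
[ 1.105 -0.755  0.995] [0.391 0.009 1.272] [-0.138  0.018  1.938  0.     1.186 -1.84 ] [0.465 0.054 0.14 ]
tip @z [array([0.436, 0.092, 0.12 ]), array([0.442, 0.084, 0.128]), array([0.451, 0.072, 0.14 ]), array([0.459, 0.063, 0.15 ]), array([0.467, 0.053, 0.16 ])]
paddle centre scene @.13 [0.464 0.053 0.13 ] top base [[276.52  430.609]]
```

The tip's line of sight agrees with the TCP's xy only at z≈0.16. So the tips sit directly above the paddle, about 30 mm higher than nominal. I'll keep descending in small steps and watch the force.

drive_tool(
  commands=[
    [0,[0,0,-5],0],
    [0,[0,0,-5],0],
    [0,[0,0,-5],0],
    [0,[0,0,0],0],
  ],
)

```text
time_s: 3.92
tcp_pos: [0.464, 0.0543, 0.1242]
eef_rot: [0.205, -3.134, -0.0]
force: [-0.1, 0.5, -0.5]
opening: -0.0002
grip_force: 0.0
```

drive_tool(
  commands=[
    [0,[0,0,-5],0],
    [0,[0,0,-5],0],
    [0,[0,0,-4],0],
    [0,[0,0,0],0],
  ],
)

```text
time_s: 4.42
tcp_pos: [0.4642, 0.0542, 0.1104]
eef_rot: [0.205, -3.134, -0.0]
force: [-0.6, 0.1, -0.6]
opening: -0.0
grip_force: 0.0
```

Run:
```python
from h import *
s=capture('scene')
print(get_obs()['force'])
im=cv2.resize(s['image'][130:200,230:330],(800,560),interpolation=3)[:,:,::-1]
cv2.imwrite('pics/tip3.png',cv2.convertScaleAbs(im,alpha=1.5))
```

```text
[0.31055343 0.37880929 0.46900482]
```

View pics/tip3.png

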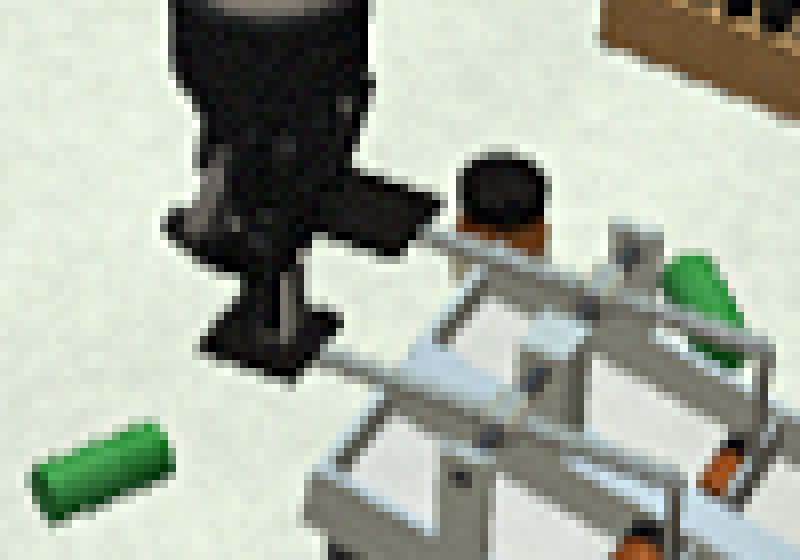

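The tips now sit on the middle of the right paddle, at crop (275,340). The left paddle is clear of the gripper's reach, so I'll press.

drive_tool(
  commands=[
    [0,[0,0,-5],0],
    [0,[0,0,-5],0],
    [0,[0,0,-5],0],
    [0,[0,0,0],0],
  ],
)

```text
time_s: 4.97
tcp_pos: [0.4647, 0.0542, 0.0956]
eef_rot: [-0.205, 3.135, -0.0]
force: [0.8, 0.8, 0.3]
opening: 0.0001
grip_force: 0.1
```

Run:
```python
from h import *
s=capture('scene');o=get_obs()
print(o['force'],o['wrist_torque'],o['tau'])
im=cv2.resize(s['image'][130:200,230:330],(800,560),interpolation=3)[:,:,::-1]
cv2.imwrite('pics/tip4.png',cv2.convertScaleAbs(im,alpha=1.7))
```

```text
[-0.06494612  0.10013201  0.88561337] [ 0.00205953 -0.04990182  0.02473517] [ 7.39032665e-03 -3.43709564e+01 -3.00619555e+01  1.11958093e-02
 -1.51204434e-02 -7.05112816e-04]
```

View pics/tip4.png

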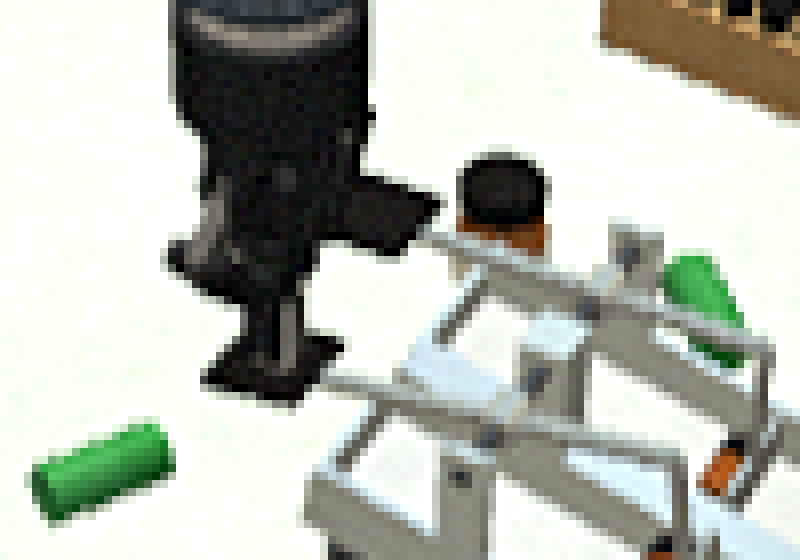

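The paddle has dropped about 13 mm even though the force reads near zero, so I'll go by position. Another 24 mm stays short of the stop.

drive_tool(
  commands=[
    [0,[0,0,-8],0],
    [0,[0,0,-8],0],
    [0,[0,0,-8],0],
    [0,[0,0,0],0],
    [0,[0,0,0],0],
    [0,[0,0,0],0],
    [0,[0,0,0],0],
    [0,[0,0,0],0],
  ],
)

```text
time_s: 6.02
tcp_pos: [0.4648, 0.054, 0.072]
eef_rot: [-0.205, 3.134, -0.001]
force: [0.1, -0.7, 5.6]
opening: 0.0002
grip_force: 2.4
```

Run:
```python
from h import *
s=capture('scene');o=get_obs()
print(o['force'],o['tcp_pos'])
im=cv2.resize(s['image'][130:235,240:380],(800,600),interpolation=3)[:,:,::-1]
cv2.imwrite('pics/press.png',cv2.convertScaleAbs(im,alpha=1.7))
```

```text
[-0.22434952  0.19943726  5.24704077] [0.46480353 0.05404015 0.07201052]
```

View pics/press.png

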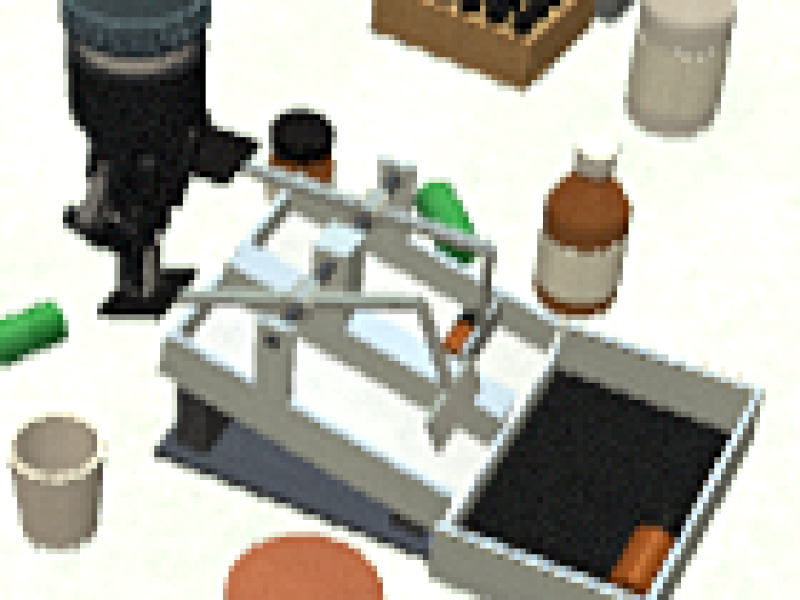

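The gate is up and the large vial lies in the tray, at crop (645,555). The small vial is still behind its shut gate. I'll let the paddle up slowly and retreat.

drive_tool(
  commands=[
    [0,[0,0,0],0],
    [0,[0,0,10],0],
    [0,[0,0,10],0],
    [0,[0,0,10],0],
    [0,[0,0,10],0],
    [0,[0,0,15],0],
    [0,[0,0,30],0],
    [0,[0,0,40],0],
  ],
)

```text
time_s: 7.08
tcp_pos: [0.4642, 0.0543, 0.1978]
eef_rot: [0.205, -3.134, -0.001]
force: [0.5, -0.1, -0.6]
opening: 0.0002
grip_force: 0.0
```

drive_tool(
  commands=[
    [0,[0,0,40],0],
    [0,[0,0,0],0],
    [0,[0,0,0],0],
    [0,[0,0,0],0],
  ],
)

```text
time_s: 7.58
tcp_pos: [0.4638, 0.0543, 0.2357]
eef_rot: [0.205, -3.133, -0.001]
force: [0.2, -0.0, -0.4]
opening: 0.0002
grip_force: 0.0
```

Run:
```python
from h import *
s=capture('scene')
im=cv2.resize(s['image'][130:235,240:380],(800,600),interpolation=3)[:,:,::-1]
cv2.imwrite('pics/end.png',cv2.convertScaleAbs(im,alpha=1.7))
```

```text
(no output)
```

View pics/end.png

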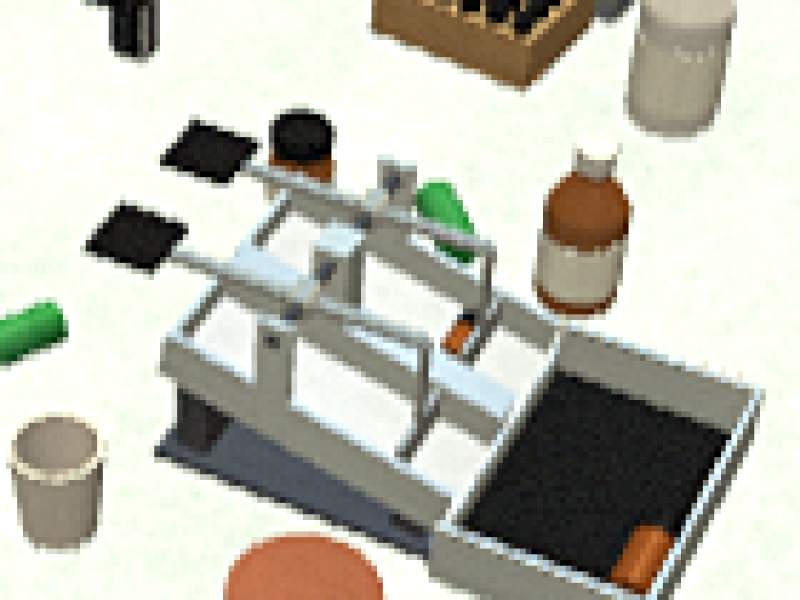

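The right paddle is back up at crop (135,237) and its gate is shut. The large vial rests in the tray at (645,555), and the small vial is still held at (460,335).

```bash
python3 -c "
from rig import arm
print(arm.finish_job())"
```

```text
the job is handed in; nothing more can be done
None
```

I pressed the right paddle until the large vial rolled into the catch tray, then let it up so the gate shut; the small vial is still behind its own gate, nothing around looked disturbed in the last picture, and the job is handed in.

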